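Loosen the rack clamp's locking ring two turns and push the jaw open

ROBOT

A 7-joint arm with a two-finger parallel gripper is mounted at the origin on the work surface. World frame = base frame: x ahead of the robot, y to its left, z up, the work surface at z = 0. Lengths are in m, angles in rad, forces in N, time in s.
With the tool pointing down it reaches from about 0.4 to 0.85 m from the base axis. Payload 10.4 kg.
Tool frame: the origin (TCP) lies midway between the tips of the shut fingers; the grasp point (between the pads) lies 19 mm behind it (grip_point_offset is the distance from the TCP to the grasp point, in m); y points along the fingers, z is the direction in which the jaws open and shut, and the axes are right-handed (so a half turn about y gives the same grasp; the last joint's range is limited). The gripper opens to 85 mm and grips with 20 to 120 N. Pads are 22 mm wide; open, the fingers measure 114 mm over their backs; the gripper's body (76 mm by 85 mm) begins 54 mm behind the grasp point. The pads swing forward as they close: fully open they stand 13 mm farther back than shut.
Start: joints at [-1.167, 0.332, -0.065, 1.46, 0.022, 1.35, -0.088], TCP at [0.259, 0.569, 0.231] pointing down, gripper open.
Joint ranges: [-2.6, 2.6], [-0.5, 2.12], [-1.47, 1.34], [0.16, 2.42], [-1.27, 4.41], [0.06, 2.06], [-2.6, 2.6]. Speed limits (rad/s): [2.22, 2.22, 2.79, 2.79, 3.14, 3.14, 3.14].

INTERFACE

Orientations are given as a unit quaternion [x, y, z, w].
In Python, from workcell import * gives the robot as it stands.
- The arm moves only by the tool send_rows, never from a script. Its argument "motion" is a list of rows, each a list of 7 numbers: the opening in per cent of the stroke, from 0 (shut) to 100 (fully open), then the shift along the tool's x, y, z in m, then the turn, a rotation vector about the tool's x, y, z in rad. In form: [[claw, tx, ty, tz, ax, ay, az], ...]. A call has 1 to 10 rows; each row is the pose to reach, as a shift and turn from the pose commanded when the call began, along the tool's axes at that moment; what a row does not reach only later rows make up. A row lasts 1/12 s, in which the tool goes at most 41.7 mm and 7.16 degrees, less where a joint would pass 70% of its speed; a pose out of reach is approached as far as the arm can. A call with a gripper value outside its range is refused whole. The fingers move at their own pace and stop on an object; "squeeze" is the grip in N (left out, the last holds). Time passes only in rows, so rows that repeat a pose let the fingers close. It gives the time, the measured TCP pose, the force and the opening at its end, in the units of the state.
- get_obs(): the state, without advancing time (a new reading comes with each control period).
- camera(name): name is "side" or "top" or "wrist"; returns a dict with "pixels" (480x640x3 uint8, red, green, blue), "range_z" (480x640 float32, m along the optical axis (not along the pixel's ray), 0 where there is no reading), "fovy" (degrees; the focal length in pixels is half the picture's height over the tangent of half this angle, whatever the lens; pixels are square), "cx", "cy" (the principal point, pixels), "view" (4x4, takes a point from world to camera coordinates); the wrist camera has in their place "T_tool_cam" (4x4, takes a point from camera to tool coordinates, whose origin is the TCP and whose axes are the tool frame's). Camera axes: x right, y down, z forward; pixel columns grow to the right and rows downward; lengths in m; the calibration is good to about 2 mm. The wrist camera is an equidistant fisheye: a pixel r from the principal point sees the ray r / f radians off the axis. A picture is of the moment at which its call begins: read the wrist's pose just before it.
- hand_in(): hands the job in, once; it reports no verdict.
The state is a dict: "clock": time; "joint_pos": joint angles; "joint_velocities": joint speeds; "tau": joint torques, N m; "position": TCP position; "ee_rot": TCP orientation; "ft_force": force on the tool from outside, world axes, zero at the start; "torque": the same for the moment, N m; "grip_width": opening from 0.0 (shut) to 1.0 (fully open).
Only numpy, scipy, OpenCV 4.12 (cv2) and the standard library are available. Lean on these libraries where they do the work, as an engineer would, in place of code of your own. Each camera call takes 0.05 s, during which the arm holds its last target.

TASK

Free the rack of blue pipette tips in the bench clamp: with a fingertip, roll the knurled rim of the clamp's locking ring anticlockwise (seen from above) by two full turns, no more and no less, and only then push the ear of the sliding jaw towards the ring until the jaw is fully back at its stop. Touch and push only: do not lift or shift the rack or anything else on the bench, and finish clear of everything.

Things in the scene. Friction and masses are not known exactly. Their poses are not given: they have to be found in the camera images.
- fixture: the rack clamp: a grey base plate 200 mm (its x) by 360 mm (its y), 12 mm thick, fixed to the bench. Its origin lies on the bench surface, under a point 30 mm in -y of the plate's centre; x points away from the robot across the plate, y along the plate from the ring towards the rack, z up. All offsets below are in this frame
- ring_centre (a point): on the axis of the locking ring, half-way up its rim, at (0, -75, 38) mm in the fixture's frame. A dark steel disc with a vertical axis; its rim runs from 26 to 50 mm above the bench, with 14 mm of air under it. 14 upright rounded ribs, 5 mm wide, stand out to a radius of 50 mm from a body of 45 mm radius. Too wide to pinch. A finger has 40 mm of free room all around the ribs
- ring (a joint): turn of the locking ring in rad, growing anticlockwise seen from above (loosening); 6.283 is a full turn. It starts at or a touch off its tight stop (0 to 0.4), runs to 18.8 and stays where it is left. About 0.05 N m turns it: a fingertip leaning lightly on the rim (2 or 3 mm in among the ribs) and moved along it takes the rim with it, less some slip
- ring_dot (a point): the dark dot, 10 mm across, on the ring's flat top, 30 mm from the axis and 50 mm above the bench; it goes round with the ring and serves to count turns
- ear (a point): the ear of the sliding jaw, 48 mm above the bench: a plain aluminium upright at the jaw's near end, 26 mm wide (fixture x), 12 mm thick (y), its top 60 mm above the bench; at (-83, 54, 48) mm in the fixture's frame at first. Its +y face is bare: the rack ends about 25 mm short of the ear in x, so a shut gripper can come down beside it there, over the base plate
- jaw (a joint): how far the jaw has slid away from the rack, towards the ring (fixture -y), in m: 0 against the rack, 0.022 at its stop. It slides stiffly (about 2 N) and stays where left. The jaw is an aluminium bar along fixture x beside the rack, its top 38 mm above the bench, with the ear at its near end and a flat tongue under the ring
- rack_mid (a point): centre of the rack of blue pipette tips in the clamp (85 mm in fixture x, 110 mm in y, loose, 0.35 kg), 35 mm above its underside, which stands on the base plate; the tips' tops are 82 mm above the bench
- vial_mid (a point): bystander: a small capped vial, 28 mm across, 50 mm tall, standing loose on the bench; its centre, 25 mm up
- flask_mid (a point): bystander: a white plastic bottle, 56 mm across, 90 mm tall, standing loose on the bench; its centre, 45 mm up
- beaker_mid (a point): bystander: a clear glass beaker, 66 mm across, 85 mm tall, standing loose on the bench; its centre, 42 mm up
- jar_mid (a point): bystander: an amber jar with a black cap, 48 mm across, 60 mm tall, standing loose on the bench; its centre, 30 mm up
- tipbox_mid (a point): bystander: a loose yellow tip rack, 85 x 110 mm, 58 mm tall, standing loose on the bench; its centre, 30 mm up
- timer_mid (a point): bystander: a flat white bench timer, 70 x 65 mm, 18 mm tall, standing loose on the bench; its centre, 9 mm up
- rack: the same rack; origin at the centre of its underside
Things that resemble listed ones, but are neither listed nor needed, are in the scene too. What is shaped like the rack but orange or purple is not meant.

How it is judged:
On the way, in this order (a step that is already met when the one before it is completed fails the run):
1. the locking ring is loosened by two full turns (value of joint ring between 11.9 and 14.2 rad and value of joint jaw below 0.004 m), for 0.2 s.
2. the jaw is pushed back to its stop (value of joint jaw above 0.018 m and value of joint ring between 11.9 and 14.2 rad), for 0.2 s.
At the end, for the whole second after the job is handed in: the ring stands between 11.9 and 14.2 rad (two full turns from its start, about a tenth of a turn short to a fifth over), the jaw is at least 18 mm back (its stop is at 22 mm), the rack is at rest within 10 mm of where it was, and every bystander within 20 mm of its place (all of step 2 and distance of rack_mid from where it was at the start of the episode below 0.01 m and linear speed of rack below 0.02 m/s and not (distance of vial_mid from where it was at the start of the episode above 0.02 m) and not (distance of flask_mid from where it was at the start of the episode above 0.02 m) and not (distance of beaker_mid from where it was at the start of the episode above 0.02 m) and not (distance of jar_mid from where it was at the start of the episode above 0.02 m) and not (distance of tipbox_mid from where it was at the start of the episode above 0.02 m) and not (distance of timer_mid from where it was at the start of the episode above 0.02 m)); the robot touches nothing.
It fails at once if the jaw is pushed (4 mm) while the ring is not yet loosened by two turns (value of joint jaw above 0.004 m and value of joint ring below 11.9 rad).
It fails at once if the rack is lifted, tipped or shifted by 10 mm (distance of rack_mid from where it was at the start of the episode above 0.01 m or angle between rack_mid's own z axis and vertical above 0.2 rad).
It fails at once if a bystander is moved by 20 mm or lifted (distance of any of vial_mid, flask_mid, beaker_mid, jar_mid, tipbox_mid, timer_mid from where it was at the start of the episode above 0.02 m).
It also fails if it takes over 72 s, if anything falls off the work surface, if the arm or the gripper's body presses on something with over 40 N, if the wrist force passes 120 N, or if a joint passes its speed limit or range.

## Working session

There is one attempt and no reset: what is moved stays moved. The work goes in short steps, Python scripts to look and compute and a tool call to move; the robot and the scene stay as the last step left them, time stands still between calls to the robot, and variables do not carry over. Pictures are saved under pics/ and viewed, and the job is handed in when it is done.

Besides the shell and the picture viewer there is one more tool, called after "Emit:" by a JSON object that holds its "op" and its "data". send_rows: Moves the arm, as the interface text tells. Its arguments: {"type":"object","properties":{"motion":{"type":"array"},"squeeze":{"type":"number"}},"required":["motion"]}

```bash
mkdir -p pics; ls
cat > h.py <<'E'
from workcell import *
import numpy as np, cv2
from scipy.spatial.transform import Rotation as R
def snap(n,f):
    c=camera(n); cv2.imwrite('pics/'+f,c['pixels'][...,::-1]); np.save('pics/'+n+'.npy',c,allow_pickle=True); return c
def load(n): return np.load('pics/'+n+'.npy',allow_pickle=True).item()
def unproj(c,u,v,z=None):
    f=240/np.tan(np.radians(c['fovy'])/2)
    if z is None: z=c['range_z'][v,u]
    u=np.asarray(u,float);v=np.asarray(v,float)
    p=np.stack([(u-c['cx'])/f*z,(v-c['cy'])/f*z,z+0*u,1+0*u],-1)
    return (p@np.linalg.inv(c['view']).T)[...,:3]
def proj(c,p):
    f=240/np.tan(np.radians(c['fovy'])/2)
    q=np.append(p,1)@c['view'].T
    return q[0]/q[2]*f+c['cx'],q[1]/q[2]*f+c['cy']
E
python3 - <<'E'
from h import *
print(get_obs())
for n in('top','side','wrist'):
    c=snap(n,n+'0.png'); print(n,c['fovy'],c['cx'],c['cy'],c.get('view'),c.get('T_tool_cam'))
E
```

```text
pics
{'clock': 0.0, 'joint_pos': array([-1.16661695,  0.33286044, -0.06470398,  1.46092495,  0.02159551,
        1.34991394, -0.08853359]), 'joint_velocities': array([ 1.28423816e-04, -1.75918717e-03,  6.47683705e-04, -6.74723092e-04,
        1.31009488e-05,  6.74450148e-04, -8.75020093e-04]), 'tau': array([-3.28972210e-04, -6.25436282e+01,  4.86784370e-02, -3.91596007e+01,
        1.63249369e-02,  9.78259777e-03,  2.19175615e-05]), 'position': array([0.25856018, 0.56859931, 0.2305309 ]), 'ee_rot': array([ 0.69155946, -0.149835  ,  0.1496655 , -0.690576  ]), 'ft_force': array([ 0.32304305, -1.1181617 ,  0.431394  ]), 'torque': array([ 0.05766909, -0.01251914, -0.02470181]), 'grip_width': 1.0035000998073091}
top 45.61088674032688 330.8503238835694 239.4385290986528 [[ 0.02082938 -0.9997823  -0.00122351  0.03171103]
 [-0.99733246 -0.02069267 -0.06999847  0.55137074]
 [ 0.06995791  0.00267827 -0.99754635  1.05044886]
 [ 0.          0.          0.          1.        ]] None
side 50.66993499943578 314.4707012323067 240.76288710820194 [[ 0.93418087 -0.35666657 -0.00975035 -0.50904863]
 [-0.24837995 -0.63045222 -0.73541648  0.21407568]
 [ 0.25615135  0.6894338  -0.67754522  0.85584284]
 [ 0.          0.          0.          1.        ]] None
wrist 65.70646984690485 320.82260657263055 239.1595710942365 None [[-6.04414747e-04  9.51264119e-01  3.08376736e-01 -7.94388474e-02]
 [-4.07433122e-04 -3.08377001e-01  9.51264137e-01 -1.43363651e-01]
 [ 9.99999734e-01  4.49315177e-04  5.73964116e-04  3.37855192e-05]
 [ 0.00000000e+00  0.00000000e+00  0.00000000e+00  1.00000000e+00]]
```

View pics/top0.png

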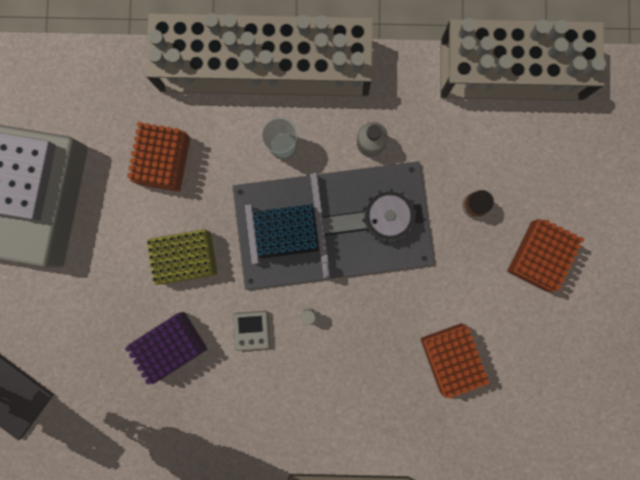

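View pics/side0.png

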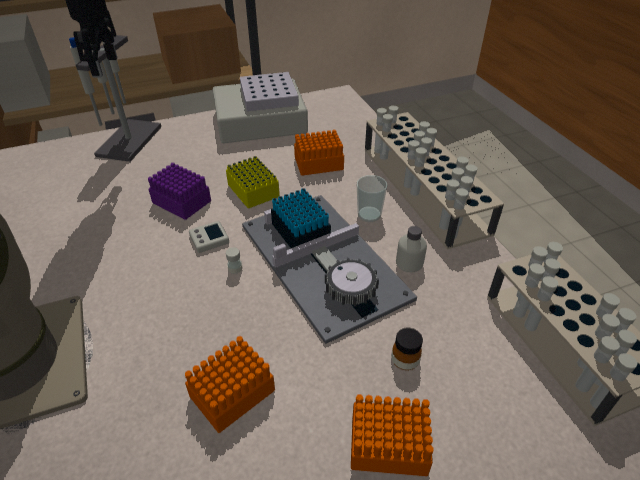

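The top view shows the clamp plate with corners near (234,185), (420,163), (433,265) and (247,288). The ring is at (390,215) with its dot near (375,221), the blue rack is at (285,230), and the jaw bar runs from (315,175) to (325,278). The only blue rack is the one in the clamp. I'll measure the fixture's pose next.

Run:
```python
from h import *
c=load('top'); f=240/np.tan(np.radians(c['fovy'])/2)
vv,uu=np.mgrid[0:480,0:640]
P=unproj(c,uu,vv,c['range_z'])
col=c['pixels'].astype(int)
roi=(uu>225)&(uu<440)&(vv>155)&(vv<295)
m=roi&(P[...,2]>0.007)&(P[...,2]<0.017)
print(m.sum())
# plate pts: min area rect over mask (largest comp)
n,l,s,_=cv2.connectedComponentsWithStats(m.astype(np.uint8)); k=1+np.argmax(s[1:,4]); 
pts=P[l==k][:,:2].astype(np.float32)
print('rect',cv2.minAreaRect(pts*1000), np.median(P[l==k][:,2]))
rc=cv2.minAreaRect(pts*1000); print(cv2.boxPoints(rc))
# ring top
m=roi&(uu>355)&(abs(P[...,2]-.05)<.004)
q=P[m]; print('ring',m.sum(),q[:,:2].mean(0), cv2.minEnclosingCircle((q[:,:2]*1000).astype(np.float32)),q[:,2].mean())
m=roi&(uu>355)
# heights along
for u,v in [(390,215),(375,221),(325,272),(325,276),(316,178),(285,230),(253,233),(250,240),(418,213),(308,317),(252,330)]:
    print((u,v),P[v,u].round(4),col[v,u])
im=cv2.resize(c['pixels'][150:300,225:445],None,fx=3.6,fy=3.6,interpolation=cv2.INTER_CUBIC)[...,::-1]
cv2.imwrite('pics/crop.png',im)
```

```text
12987
rect ((579.6539306640625, 41.31365966796875), (200.21240234375, 360.71771240234375), 8.672175407409668) 0.011768505321515743
[[ 453.4976    204.51643 ]
 [ 507.88687  -152.07729 ]
 [ 705.8103   -121.889114]
 [ 651.421     234.7046  ]]
ring 1909 [ 0.59500458 -0.0620848 ] ((595.3925170898438, -62.2944450378418), 50.00225067138672) 0.050219347104495986
(390, 215) [ 0.5949 -0.0635  0.0542] [100  98  95]
(375, 221) [ 0.5842 -0.037   0.0463] [28 29 31]
(325, 272) [0.4889 0.0523 0.0597] [127 120 123]
(325, 276) [0.4818 0.0522 0.0578] [111 106 109]
(316, 178) [0.6629 0.073  0.0382] [113 107 110]
(285, 230) [0.5634 0.1265 0.0561] [23 31 36]
(253, 233) [0.5578 0.1862 0.0428] [124 118 121]
(250, 240) [0.5447 0.191  0.0445] [131 124 128]
(418, 213) [ 0.6042 -0.1201  0.0159] [31 29 29]
(308, 317) [0.4071 0.0815 0.046 ] [130 127 117]
(252, 330) [0.3792 0.186  0.018 ] [37 36 36]
```

View pics/crop.png

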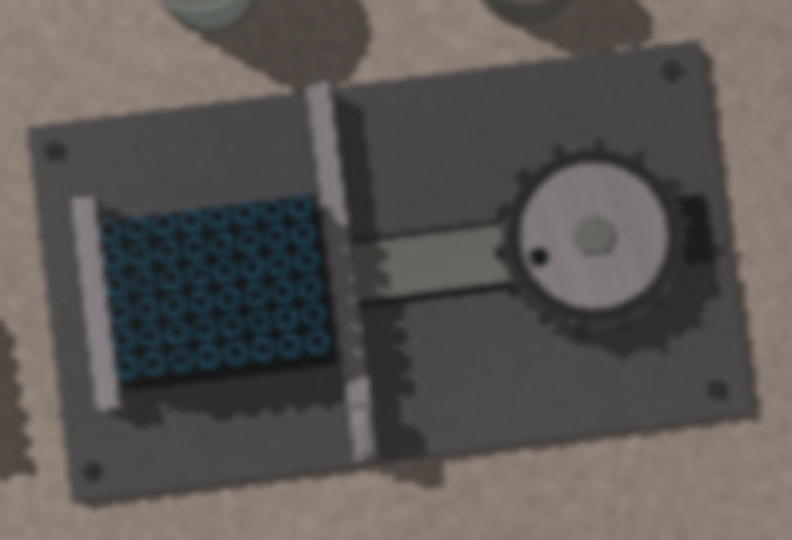

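View pics/wrist0.png

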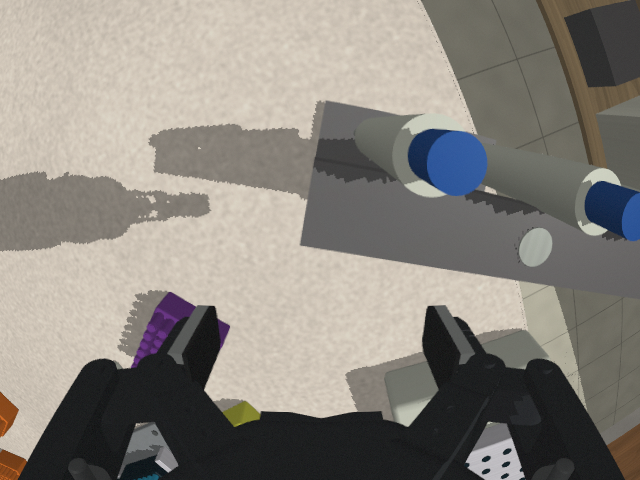

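The fixture's pose is consistent. The plate measures 200.2 x 360.7 mm with a yaw of 8.67°, which predicts the ring at (595.5, -62.5) mm, and I measured (595.4, -62.3). The predicted ear at (494, 52.5) matches the depth reading at (325,272). Next is the tool orientation.

Run:
```python
from h import *
o=get_obs(); M=R.from_quat(o['ee_rot']).as_matrix(); print(M.round(3))
# want y down; options yaw
for yaw in range(-180,180,15):
    a=np.radians(yaw); x=np.array([np.cos(a),np.sin(a),0]); y=np.array([0,0,-1.]); T=np.stack([x,y,np.cross(x,y)],1)
    print(yaw,np.degrees(R.from_matrix(M.T@T).magnitude()).round(1), end='; ')
c=load('top');vv,uu=np.mgrid[0:480,0:640];P=unproj(c,uu,vv,c['range_z'])
for n,b in dict(beaker=(255,300,115,165),flask=(352,390,118,160),jar=(460,498,185,220),vial=(296,322,305,330),timer=(232,272,308,352),rackL=(145,375,10,95),rackR=(440,610,15,105)).items():
    q=P[b[2]:b[3],b[0]:b[1]].reshape(-1,3); q=q[q[:,2]>.012]; print(n,q.min(0).round(3),q.max(0).round(3))
# dot
z=.05; m=(c['pixels'].max(-1)<60)&(np.hypot(P[...,0]-.5954,P[...,1]+.0624)<.038)
w=unproj(c,uu[m].mean(),vv[m].mean(),(np.linalg.inv(c['view']),c['range_z'][int(vv[m].mean()),int(uu[m].mean())])[1]); d=w-[.5954,-.0624,.05]; print('dot',m.sum(),uu[m].mean(),vv[m].mean(),w,np.hypot(d[0],d[1]),np.degrees(np.arctan2(d[1],d[0])))
```

```text
[[ 0.91  -0.     0.414]
 [-0.414 -0.001  0.91 ]
 [ 0.    -1.    -0.001]]
-180 155.5; -165 140.5; -150 125.5; -135 110.5; -120 95.5; -105 80.5; -90 65.5; -75 50.5; -60 35.5; -45 20.5; -30 5.5; -15 9.5; 0 24.5; 15 39.5; 30 54.5; 45 69.5; 60 84.5; 75 99.5; 90 114.5; 105 129.5; 120 144.5; 135 159.5; 150 174.5; 165 170.5; beaker [0.476 0.04  0.012] [0.763 0.172 1.087]
flask [ 0.476 -0.056  0.012] [0.766 0.04  1.087]
jar [ 0.476 -0.25   0.012] [0.647 0.04  1.087]
vial [0.395 0.04  0.013] [0.476 0.096 1.087]
timer [0.341 0.04  0.012] [0.476 0.225 1.087]
rackL [ 0.476 -0.022  0.012] [0.95  0.383 1.087]
rackR [ 0.476 -0.439  0.012] [0.95  0.04  1.087]
dot 12 374.1666666666667 221.41666666666666 [ 0.58310817 -0.0352879   0.04926259] 0.029768360560773133 114.38814743524887
```

Emit:
{"op": "send_rows", "data": {"motion": [[0, 0.025, 0, -0.023, 0, -0.043, 0], [0, 0.05, 0, -0.047, 0, -0.086, 0], [0, 0.075, 0, -0.07, 0, -0.128, 0], [0, 0.1, 0, -0.094, 0, -0.171, 0], [0, 0.125, 0, -0.117, 0, -0.214, 0], [0, 0.15, 0, -0.14, 0, -0.256, 0], [0, 0.175, 0, -0.164, 0, -0.299, 0], [0, 0.2, 0, -0.187, 0, -0.342, 0], [0, 0.225, 0, -0.211, 0, -0.384, 0], [0, 0.247, 0, -0.234, 0, -0.427, 0]]}}

```text
clock: 0.98
position: [0.3872, 0.2516, 0.2312]
ee_rot: [-0.707, -0.001, 0.001, 0.707]
ft_force: [0.6, -0.6, 0.2]
grip_width: -0.001
```

Run:
```python
from h import *
o=get_obs(); M=R.from_quat(o['ee_rot']).as_matrix(); print(M.round(4),o['position'],o['joint_pos'],o['ft_force'],o['grip_width'])
```

```text
[[ 1.     -0.     -0.0015]
 [ 0.0015  0.      1.    ]
 [-0.     -1.      0.    ]] [0.38723879 0.25156135 0.23120431] [-0.79945    -0.03397251  0.12192773  1.87752155  0.00424522  1.29778606
  0.89354713] [ 0.58888355 -0.56343958  0.23899745] -0.0006244296733648027
```

Emit:
{"op": "send_rows", "data": {"motion": [[0, 0.013, 0, -0.032, 0, 0, 0], [0, 0.026, 0, -0.063, 0, 0, 0], [0, 0.038, 0, -0.095, 0, 0, 0], [0, 0.051, 0.02, -0.126, 0, 0, 0], [0, 0.064, 0.04, -0.158, 0, 0, 0], [0, 0.077, 0.06, -0.189, 0, 0, 0], [0, 0.09, 0.08, -0.22, 0, 0, 0], [0, 0.102, 0.1, -0.252, 0, 0, 0], [0, 0.115, 0.11, -0.283, 0, 0, 0], [0, 0.128, 0.12, -0.314, 0, 0, 0]]}}

```text
clock: 1.82
position: [0.5145, -0.0619, 0.1102]
ee_rot: [0.707, -0.0, -0.0, -0.707]
ft_force: [0.5, 0.4, 0.3]
grip_width: -0.002
```

Run:
```python
from h import *
o=get_obs(); print(o['position'],o['joint_pos'],o['ft_force'])
snap('side','side1.png'); snap('top','top1.png'); c=snap('wrist','wrist1.png')
```

```text
[ 0.51453932 -0.06194487  0.11018496] [-0.40364772  0.21425425  0.48681105  1.9086264  -0.11486608  1.04682119
  1.70253905] [0.47922535 0.36042293 0.29168091]
```

View pics/side1.png

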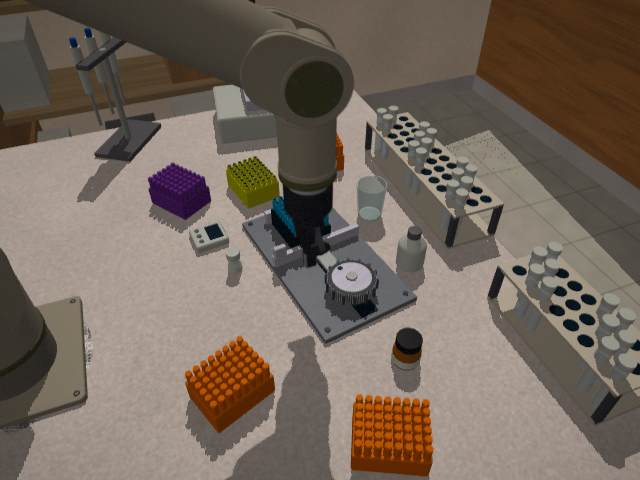

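View pics/wrist1.png

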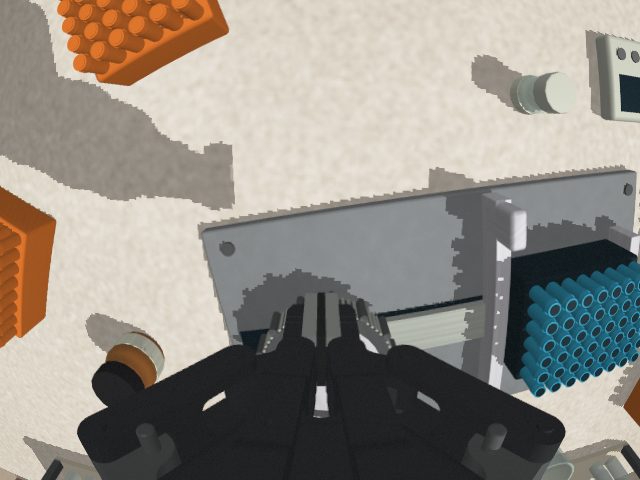

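View pics/top1.png

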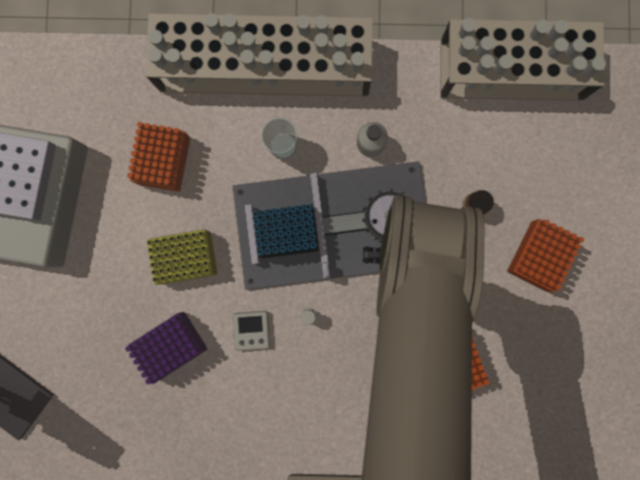

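The side view shows the ring with its dot at about (341,268), and the shut fingers are over the near plate edge at (313,250). I'll lower the finger beside the ring, then lean in.

Emit:
{"op": "send_rows", "data": {"motion": [[0, 0, 0.026, 0, 0, 0, 0], [0, 0, 0.052, 0, 0, 0, 0], [0, 0, 0.078, 0, 0, 0, 0], [0, 0.005, 0.078, 0, 0, 0, 0], [0, 0.01, 0.078, 0, 0, 0, 0], [0, 0.014, 0.078, 0, 0, 0, 0], [0, 0.017, 0.078, 0, 0, 0, 0], [0, 0.019, 0.078, 0, 0, 0, 0]]}}

```text
clock: 2.63
position: [0.5346, -0.06, 0.0347]
ee_rot: [-0.707, -0.0, -0.0, 0.707]
ft_force: [-7.6, 1.5, 5.4]
grip_width: -0.002
```

Run:
```python
from h import *
c=snap('side','side2.png')
im=cv2.resize(c['pixels'][200:320,270:430],None,fx=5,fy=5,interpolation=cv2.INTER_CUBIC)[...,::-1]
cv2.imwrite('pics/s2.png',im)
```

```text
(no output)
```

View pics/s2.png

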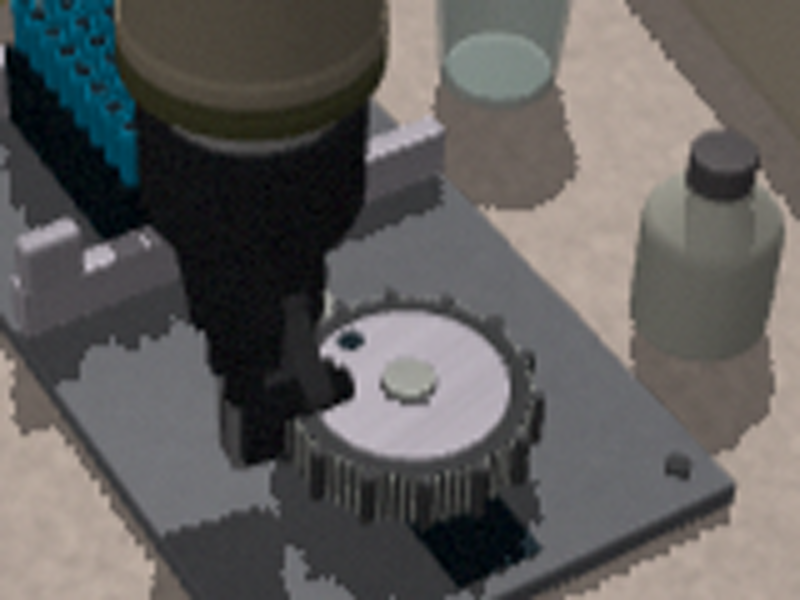

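Emit:
{"op": "send_rows", "data": {"motion": [[0, -0.004, -0.003, 0, 0, 0, 0], [0, -0.004, -0.007, 0, 0, 0, 0], [0, -0.004, -0.007, 0, 0, 0, 0], [0, -0.002, -0.007, 0, 0, 0, 0], [0, 0, -0.007, 0, 0, 0, 0], [0, 0.001, -0.007, 0, 0, 0, 0]]}}

```text
clock: 3.18
position: [0.5346, -0.0602, 0.0403]
ee_rot: [-0.707, 0.0, 0.0, 0.707]
ft_force: [-4.2, 0.3, 3.3]
grip_width: -0.005
```

Run:
```python
from h import *
c=snap('side','side3.png')
im=cv2.resize(c['pixels'][200:320,270:430],None,fx=5,fy=5,interpolation=cv2.INTER_CUBIC)[...,::-1]
cv2.imwrite('pics/s3.png',im)
```

```text
(no output)
```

View pics/s3.png

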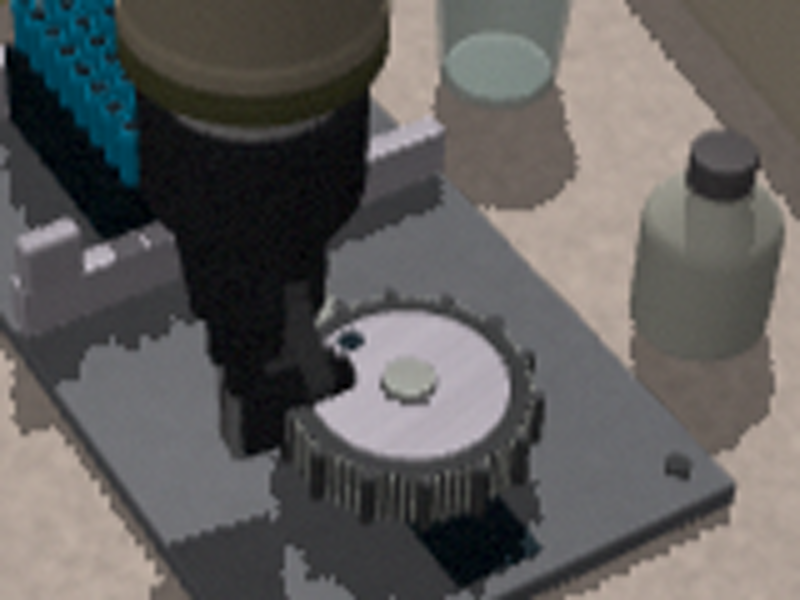

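Emit:
{"op": "send_rows", "data": {"motion": [[0, 0.0015, 0, -0.005, 0, 0, 0], [0, 0.002, 0, -0.0094, 0, 0, 0], [0, 0.0028, 0, -0.0187, 0, 0, 0], [0, 0.0055, 0, -0.0276, 0, 0, 0], [0, 0.0099, 0, -0.0358, 0, 0, 0], [0, 0.0158, 0, -0.043, 0, 0, 0], [0, 0.023, 0, -0.0489, 0, 0, 0], [0, 0.0312, 0, -0.0533, 0, 0, 0], [0, 0.0401, 0, -0.056, 0, 0, 0], [0, 0.0494, 0, -0.0569, 0, 0, 0]]}}

```text
clock: 4.07
position: [0.5847, -0.1194, 0.0402]
ee_rot: [0.708, -0.001, 0.0, -0.706]
ft_force: [-2.6, -4.7, 0.5]
grip_width: -0.003
```

```bash
cat >> h.py <<'E'
def dot(f):
    o=get_obs(); print('pos',(1e3*(o['position']-[.5954,-.0624,0])).round(1),'F',o['ft_force'].round(1),'t',o['clock'],'j7',o['joint_pos'].round(2))
    c=snap('side',f+'.png')
    cv2.imwrite('pics/c'+f+'.png',cv2.resize(c['pixels'][200:320,270:430],None,fx=5,fy=5,interpolation=cv2.INTER_CUBIC)[...,::-1])
    # rectify ring top plane: 4px/mm, up = +x, left=+y
    s=4.;N=[(a,b) for a,b in((50,50),(50,-50),(-50,-50),(-50,50))]
    src=np.float32([proj(c,np.array([.5954+a/1e3,-.0624+b/1e3,.05])) for a,b in N])
    dst=np.float32([[(60-b)*s,(60-a)*s] for a,b in N])
    H=cv2.getPerspectiveTransform(src,dst); W=cv2.warpPerspective(c['pixels'],H,(480,480),flags=cv2.INTER_CUBIC)
    cv2.imwrite('pics/r'+f+'.png',W[...,::-1])
    g=cv2.cvtColor(W,cv2.COLOR_RGB2GRAY)
    for a in range(0,360,6):
        x,y=30*np.cos(np.radians(a)),30*np.sin(np.radians(a)); v=g[int((60-x)*s)-6:int((60-x)*s)+7,int((60-y)*s)-6:int((60-y)*s)+7].mean()
        if v<75: print(a,int(v),end='; ')
    print()
E
python3 - <<'E'
from h import *
dot('q1')
E
```

```text
pos [-10.7 -57.   40.2] F [-2.6 -4.7  0.5] t 4.0667 j7 [-0.25  0.48  0.46  1.76 -0.25  0.97  1.88]
0 20; 6 19; 12 17; 18 17; 24 17; 30 19; 36 17; 42 18; 48 17; 54 14; 60 14; 66 15; 72 15; 78 14; 84 18; 90 22; 198 44; 252 40; 258 14; 264 15; 270 12; 276 15; 282 17; 288 17; 294 18; 300 14; 306 15; 312 14; 318 10; 324 14; 330 15; 336 17; 342 18; 348 18; 354 18;
```

View pics/cq1.png

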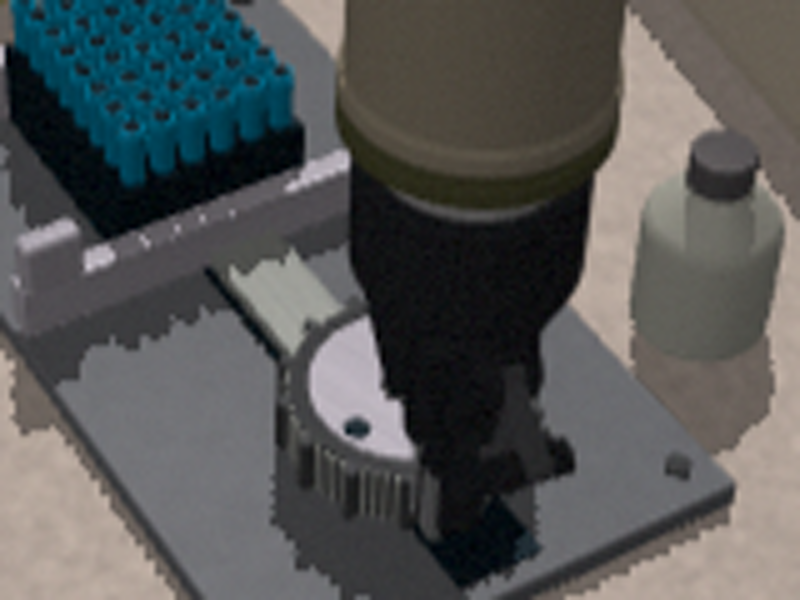

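View pics/rq1.png

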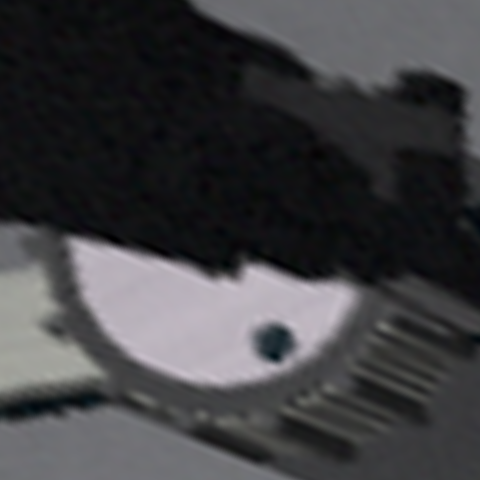

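The dot is now at 198° and started at 114°, so the ring is turning anticlockwise with light forces. I'll continue the orbit.

Emit:
{"op": "send_rows", "data": {"motion": [[0, 0.011, 0, 0, 0, 0, 0], [0, 0.022, 0, 0, 0, 0, 0], [0, 0.0313, 0, 0.0009, 0, 0, 0], [0, 0.0402, 0, 0.0036, 0, 0, 0], [0, 0.0484, 0, 0.008, 0, 0, 0], [0, 0.0556, 0, 0.0139, 0, 0, 0], [0, 0.0615, 0, 0.0211, 0, 0, 0], [0, 0.0659, 0, 0.0293, 0, 0, 0], [0, 0.0686, 0, 0.0382, 0, 0, 0], [0, 0.0695, 0, 0.0475, 0, 0, 0]]}}

```text
clock: 4.95
position: [0.6542, -0.0685, 0.0403]
ee_rot: [-0.707, -0.0, 0.0, 0.707]
ft_force: [0.7, 0.0, -0.3]
grip_width: 0.001
```

Run:
```python
from h import *
dot('q2')
```

```text
pos [58.8 -6.1 40.3] F [ 0.7  0.  -0.3] t 4.95 j7 [-0.29  0.59  0.44  1.58 -0.28  1.03  1.8 ]
306 70;
```

View pics/side.npy

```text
Cannot view pics/side.npy: it appears to be a binary file (contains NUL bytes).
```

View pics/cq2.png

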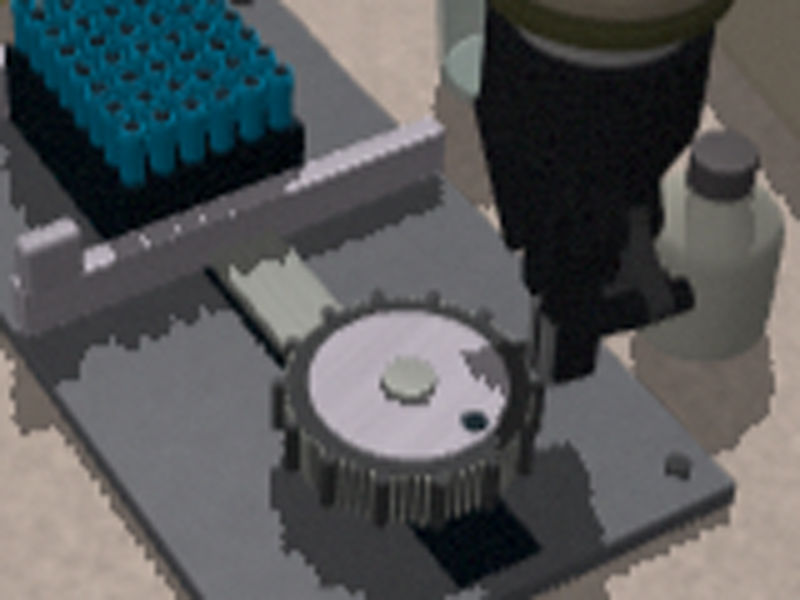

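Run:
```python
from h import *
c=load('top')
vv,uu=np.mgrid[0:480,0:640];P=unproj(c,uu,vv,c['range_z'])
q=P[115:165,350:392].reshape(-1,3); q=q[(q[:,2]>.03)&(q[:,2]<.1)]; print(q.min(0),q.max(0)); t=q[q[:,2]>.08]; print(t.mean(0))
q=P[180:225,458:500].reshape(-1,3); q=q[(q[:,2]>.03)&(q[:,2]<.1)]; print(q.min(0),q.max(0))
```

```text
[ 0.71180819 -0.05629928  0.03002507] [ 0.76609296 -0.0010289   0.09344   ]
[ 0.73872072 -0.02822931  0.08937479]
[ 0.60168647 -0.24946329  0.03042241] [ 0.64391822 -0.20520302  0.06721441]
```

Emit:
{"op": "send_rows", "data": {"motion": [[0, 0, 0, 0.009, 0, 0, 0], [0, 0, 0, 0.018, 0, 0, 0], [0, -0.0009, 0, 0.0273, 0, 0, 0], [0, -0.0036, 0, 0.0362, 0, 0, 0], [0, -0.008, 0, 0.0444, 0, 0, 0], [0, -0.0139, 0, 0.0516, 0, 0, 0], [0, -0.0211, 0, 0.0575, 0, 0, 0], [0, -0.0293, 0, 0.0619, 0, 0, 0], [0, -0.0382, 0, 0.0646, 0, 0, 0], [0, -0.0475, 0, 0.0655, 0, 0, 0]]}}

```text
clock: 5.83
position: [0.6055, -0.0027, 0.0404]
ee_rot: [-0.707, -0.001, 0.0, 0.707]
ft_force: [2.2, 1.7, 0.1]
grip_width: 0.002
```

Run:
```python
from h import *
dot('q3')
```

```text
pos [10.1 59.7 40.4] F [2.2 1.7 0.1] t 5.8333 j7 [-0.42  0.49  0.44  1.73 -0.24  0.97  1.69]
6 35; 12 45;
```

View pics/cq3.png

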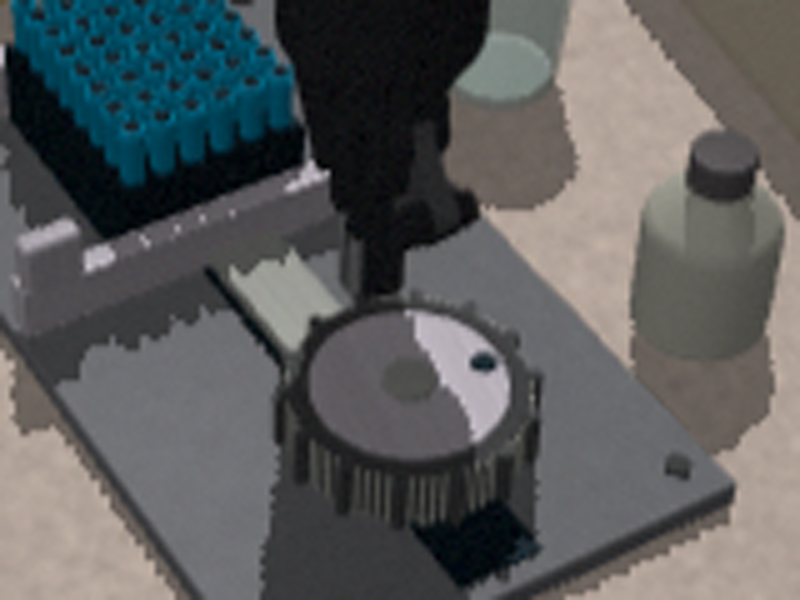

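Emit:
{"op": "send_rows", "data": {"motion": [[0, -0.0105, 0, -0.0025, 0, 0, 0], [0, -0.0215, 0, -0.0025, 0, 0, 0], [0, -0.0308, 0, -0.0034, 0, 0, 0], [0, -0.0397, 0, -0.0061, 0, 0, 0], [0, -0.0479, 0, -0.0105, 0, 0, 0], [0, -0.0551, 0, -0.0164, 0, 0, 0], [0, -0.061, 0, -0.0236, 0, 0, 0], [0, -0.0654, 0, -0.0318, 0, 0, 0], [0, -0.0681, 0, -0.0407, 0, 0, 0], [0, -0.069, 0, -0.05, 0, 0, 0]]}}

```text
clock: 6.72
position: [0.5363, -0.0552, 0.0402]
ee_rot: [-0.707, 0.0, 0.0, 0.707]
ft_force: [-0.6, 1.4, 0.3]
grip_width: -0.002
```

Run:
```python
from h import *
dot('q4')
```

```text
pos [-59.1   7.2  40.2] F [-0.6  1.4  0.3] t 6.7167 j7 [-0.39  0.36  0.47  1.91 -0.21  0.92  1.76]
120 24; 126 16; 132 19; 138 19; 144 25;
```

View pics/cq4.png

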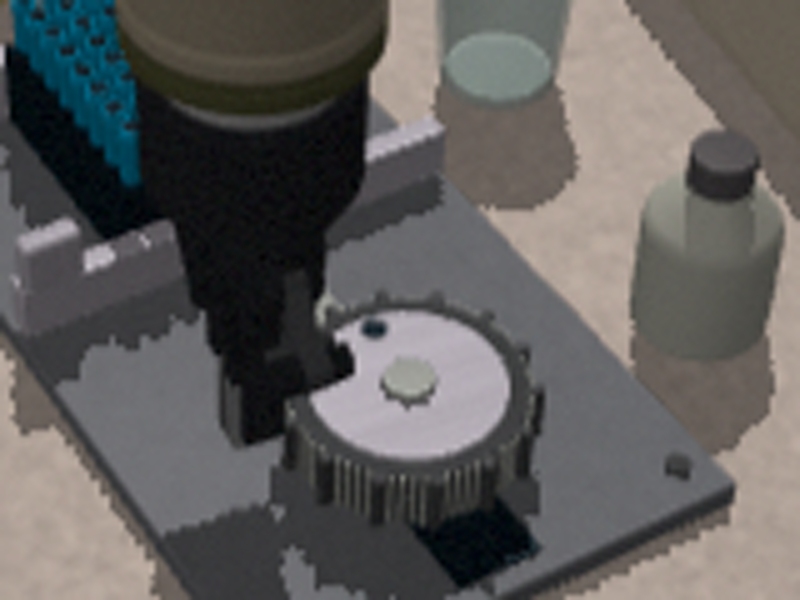

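Emit:
{"op": "send_rows", "data": {"motion": [[0, 0, 0, -0.008, 0, 0, 0], [0, 0, 0, -0.017, 0, 0, 0], [0, 0.0009, 0, -0.0263, 0, 0, 0], [0, 0.0036, 0, -0.0352, 0, 0, 0], [0, 0.008, 0, -0.0434, 0, 0, 0], [0, 0.0139, 0, -0.0506, 0, 0, 0], [0, 0.0211, 0, -0.0565, 0, 0, 0], [0, 0.0293, 0, -0.0609, 0, 0, 0], [0, 0.0382, 0, -0.0636, 0, 0, 0], [0, 0.0475, 0, -0.0645, 0, 0, 0]]}}

```text
clock: 7.6
position: [0.5854, -0.1199, 0.0401]
ee_rot: [0.707, -0.0, 0.0, -0.707]
ft_force: [-1.1, -1.2, 1.3]
grip_width: 0.001
```

Run:
```python
from h import *
dot('q5')
```

```text
pos [-10.  -57.5  40.1] F [-1.1 -1.2  1.3] t 7.6 j7 [-0.26  0.48  0.48  1.75 -0.26  0.97  1.89]
0 19; 6 18; 12 19; 18 16; 24 17; 30 14; 36 13; 42 14; 48 13; 54 14; 60 12; 66 16; 72 14; 78 14; 84 17; 90 55; 168 41; 174 54; 252 71; 258 20; 264 16; 270 14; 276 15; 282 16; 288 16; 294 13; 300 15; 306 10; 312 11; 318 14; 324 16; 330 15; 336 18; 342 17; 348 16; 354 17;
```

View pics/rq5.png

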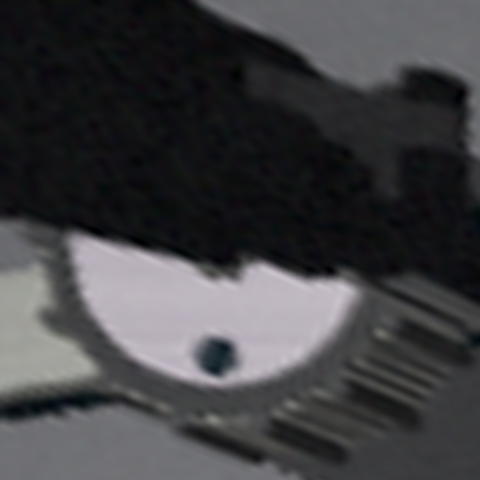

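The dot is at 170°, so the total is about 416° (one turn plus 56°). I'll carry on.

Emit:
{"op": "send_rows", "data": {"motion": [[0, 0.011, 0, 0.0005, 0, 0, 0], [0, 0.022, 0, 0.0005, 0, 0, 0], [0, 0.0313, 0, 0.0014, 0, 0, 0], [0, 0.0402, 0, 0.004, 0, 0, 0], [0, 0.0484, 0, 0.0083, 0, 0, 0], [0, 0.0556, 0, 0.0139, 0, 0, 0], [0, 0.061, 0, 0.0211, 0, 0, 0], [0, 0.0652, 0, 0.0293, 0, 0, 0], [0, 0.0678, 0, 0.0382, 0, 0, 0], [0, 0.0685, 0, 0.0475, 0, 0, 0]]}}

```text
clock: 8.48
position: [0.6539, -0.07, 0.0404]
ee_rot: [0.707, 0.001, 0.0, -0.707]
ft_force: [1.1, -1.5, -0.7]
grip_width: -0.001
```

Run:
```python
from h import *
dot('q6')
```

```text
pos [58.5 -7.6 40.4] F [ 1.1 -1.5 -0.7] t 8.4833 j7 [-0.3   0.6   0.45  1.58 -0.29  1.03  1.81]
```

View pics/rq6.png

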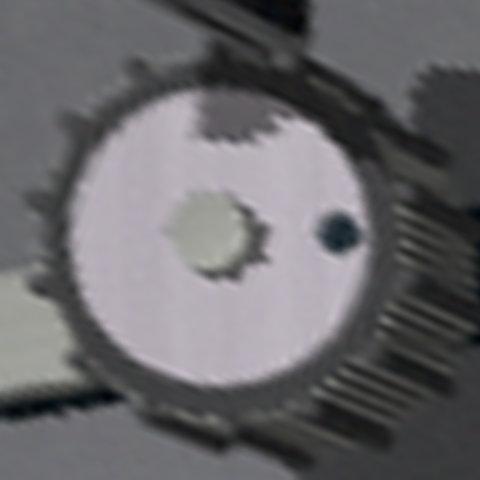

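```bash
cat >> h.py <<'E'
def ang(png):
    c=load('side'); px=cv2.imread('pics/'+png)
    s=4.;N=((50,50),(50,-50),(-50,-50),(-50,50))
    src=np.float32([proj(c,np.array([.5954+a/1e3,-.0624+b/1e3,.05])) for a,b in N])
    dst=np.float32([[(60-b)*s,(60-a)*s] for a,b in N])
    W=cv2.warpPerspective(px,cv2.getPerspectiveTransform(src,dst),(480,480),flags=cv2.INTER_CUBIC)
    g=cv2.cvtColor(W,cv2.COLOR_BGR2GRAY); vv,uu=np.mgrid[0:480,0:480]
    r=np.hypot(uu-221,vv-237)/4
    n,l,st,ce=cv2.connectedComponentsWithStats(((g<60)&(r<37)).astype(np.uint8))
    for k in range(1,n):
        if 60<st[k,4]<2500:
            dx,dy=-(ce[k][1]-237),-(ce[k][0]-221); print(png,st[k,4],'r',(np.hypot(dx,dy)/4).round(1),'ang',np.degrees(np.arctan2(dy,dx)).round(1)%360)
E
python3 - <<'E'
from h import *
for f in ['side0.png','q1.png','q2.png','q3.png','q4.png','q5.png','q6.png']: ang(f)
E
```

```text
side0.png 716 r 30.3 ang 111.9
q1.png 620 r 29.8 ang 206.9
q2.png 648 r 30.0 ang 299.1
q3.png 698 r 30.1 ang 359.2
q4.png 627 r 30.7 ang 91.4
q5.png 642 r 30.0 ang 178.2
q6.png 666 r 29.8 ang 271.3
```

Emit:
{"op": "send_rows", "data": {"motion": [[0, -0.0005, 0, 0.009, 0, 0, 0], [0, -0.001, 0, 0.017, 0, 0, 0], [0, -0.002, 0, 0.026, 0, 0, 0], [0, -0.0048, 0, 0.0345, 0, 0, 0], [0, -0.009, 0, 0.0425, 0, 0, 0], [0, -0.0149, 0, 0.0495, 0, 0, 0], [0, -0.022, 0, 0.0552, 0, 0, 0], [0, -0.03, 0, 0.0595, 0, 0, 0], [0, -0.0385, 0, 0.0622, 0, 0, 0], [0, -0.0475, 0, 0.063, 0, 0, 0]]}}

```text
clock: 9.37
position: [0.6053, -0.0058, 0.0406]
ee_rot: [-0.706, -0.001, 0.0, 0.708]
ft_force: [3.1, 6.1, 1.8]
grip_width: -0.001
```

Run:
```python
from h import *
dot('q7'); ang('q7.png')
```

```text
pos [ 9.9 56.6 40.6] F [3.1 6.1 1.8] t 9.3667 j7 [-0.42  0.49  0.45  1.73 -0.25  0.97  1.7 ]
6 74; 12 33; 18 73; 
q7.png 640 r 30.3 ang 3.3
```

Emit:
{"op": "send_rows", "data": {"motion": [[0, -0.0105, 0, 0.0, 0, 0, 0], [0, -0.0215, 0, 0.0, 0, 0, 0], [0, -0.0308, 0, -0.0009, 0, 0, 0], [0, -0.0397, 0, -0.0036, 0, 0, 0], [0, -0.0479, 0, -0.008, 0, 0, 0], [0, -0.0551, 0, -0.0139, 0, 0, 0], [0, -0.061, 0, -0.0211, 0, 0, 0], [0, -0.0654, 0, -0.0293, 0, 0, 0], [0, -0.0681, 0, -0.0382, 0, 0, 0], [0, -0.069, 0, -0.0475, 0, 0, 0]]}}

```text
clock: 10.25
position: [0.5353, -0.0571, 0.0399]
ee_rot: [0.707, -0.001, -0.0, -0.707]
ft_force: [-4.0, 1.1, 0.3]
grip_width: -0.001
```

Run:
```python
from h import *
dot('q8'); ang('q8.png')
```

```text
pos [-60.1   5.3  39.9] F [-4.   1.1  0.3] t 10.25 j7 [-0.4   0.36  0.49  1.91 -0.21  0.92  1.76]
120 32; 126 15; 132 15; 138 18; 144 24; 150 33;
```

View pics/rq8.png

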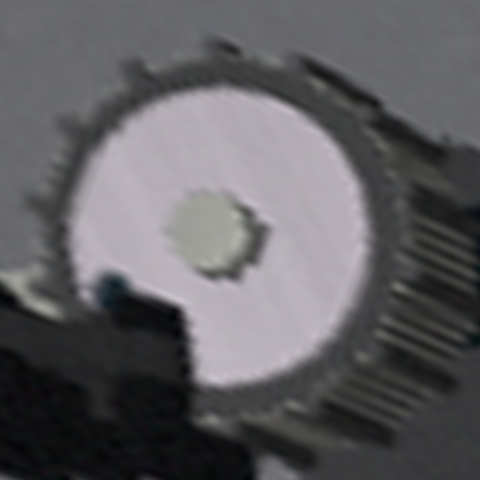

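The dot is at about 115.5° and started at 112°, so the total is about 723° (12.6 rad plus the 0 to 0.4 rad start offset). That is in range, so I'll back off radially and lift.

Emit:
{"op": "send_rows", "data": {"motion": [[0, -0.006, 0, 0, 0, 0, 0], [0, -0.015, 0, 0, 0, 0, 0], [0, -0.03, 0, 0, 0, 0, 0], [0, -0.04, 0, 0, 0, 0, 0], [0, -0.05, -0.02, 0, 0, 0, 0], [0, -0.06, -0.05, 0.01, 0, 0, 0], [0, -0.07, -0.08, 0.03, 0, 0, 0], [0, -0.07, -0.1, 0.05, 0, 0, 0], [0, -0.07, -0.1, 0.07, 0, 0, 0], [0, -0.07, -0.1, 0.07, 0, 0, 0]]}}

```text
clock: 11.13
position: [0.4672, 0.0187, 0.1418]
ee_rot: [-0.706, -0.003, 0.001, 0.708]
ft_force: [-0.6, -0.1, -0.4]
grip_width: 0.003
```

Run:
```python
from h import *
dot('e1'); ang('e1.png'); c=load('side'); cv2.imwrite('pics/e1b.png',cv2.resize(c['pixels'][100:320,200:460],None,fx=3,fy=3)[...,::-1])
snap('wrist','w3.png')
```

```text
pos [-128.2   81.1  141.8] F [-0.6 -0.1 -0.4] t 11.1333 j7 [-0.58  0.05  0.46  2.   -0.02  1.1   1.47]

e1.png 692 r 30.5 ang 120.8
```

View pics/e1b.png

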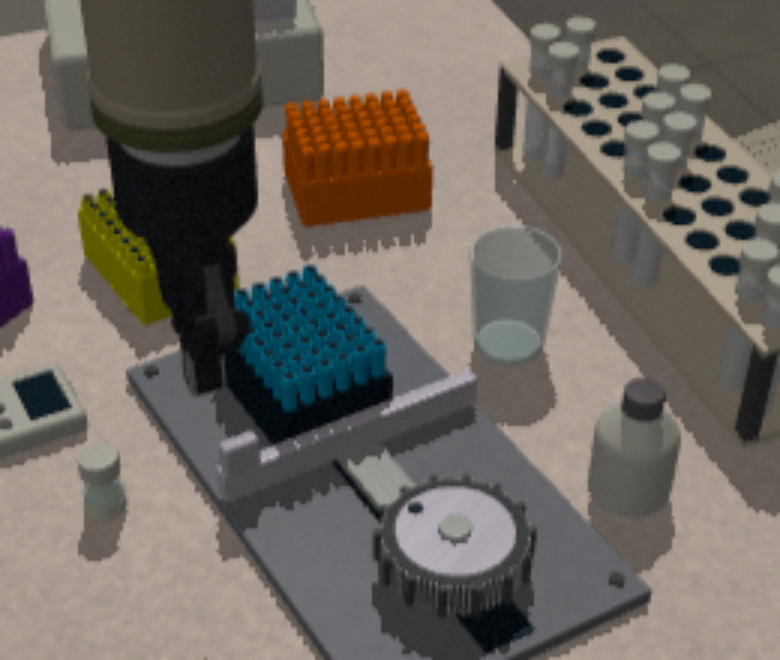

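View pics/w3.png

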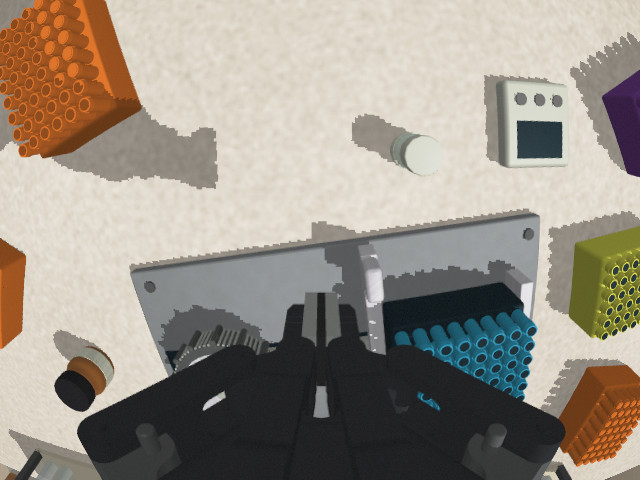

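The plate now shows the ring dot at (417,508) in the crop. The measured dot angle is 120.8°, so the total is 729° (12.7 rad plus 0 to 0.4). The ear at (240,450) is still in its place, as is the rack. Next I move over the ear's +y side and descend.

Emit:
{"op": "send_rows", "data": {"motion": [[0, 0.006, 0, 0.02, 0, 0, 0], [0, 0.012, 0, 0.04, 0, 0, 0], [0, 0.0175, 0, 0.0625, 0, 0, 0], [0, 0.0175, 0.02, 0.0625, 0, 0, 0], [0, 0.0175, 0.04, 0.0625, 0, 0, 0], [0, 0.0175, 0.05, 0.0625, 0, 0, 0], [0, 0.0175, 0.05, 0.0625, 0, 0, 0]]}}

```text
clock: 11.82
position: [0.4824, 0.0754, 0.0879]
ee_rot: [0.708, -0.002, -0.001, -0.706]
ft_force: [-1.5, -0.5, -0.3]
grip_width: -0.001
```

Run:
```python
from h import *
print(get_obs()['position'])
snap('wrist','w4.png'); c=snap('side','e2.png'); cv2.imwrite('pics/e2b.png',cv2.resize(c['pixels'][150:300,200:400],None,fx=4,fy=4,interpolation=cv2.INTER_CUBIC)[...,::-1])
```

```text
[0.48242099 0.07536526 0.08788669]
```

View pics/e2b.png

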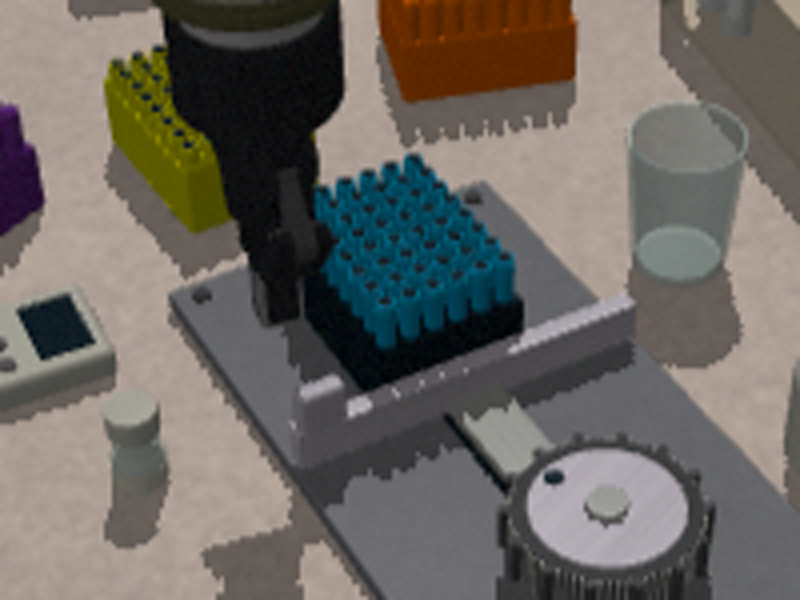

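View pics/w4.png

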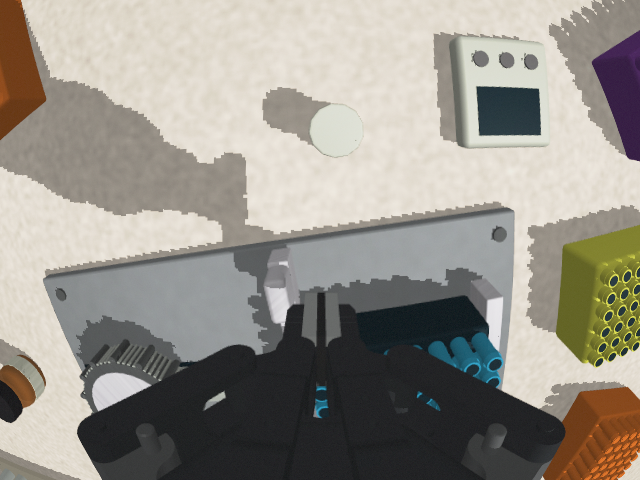

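Emit:
{"op": "send_rows", "data": {"motion": [[0, -0.001, 0, 0.006, 0, 0, 0], [0, -0.001, 0, 0.006, 0, 0, 0], [0, -0.001, 0.02, 0.006, 0, 0, 0], [0, -0.001, 0.042, 0.006, 0, 0, 0], [0, -0.001, 0.042, 0.006, 0, 0, 0], [0, -0.001, 0.042, 0.006, 0, 0, 0]]}}

```text
clock: 12.42
position: [0.4828, 0.0828, 0.0485]
ee_rot: [0.707, -0.0, -0.0, -0.707]
ft_force: [0.2, -0.3, -0.3]
grip_width: 0.001
```

Run:
```python
from h import *
o=get_obs();print(o['position'],o['ft_force'])
snap('wrist','w5.png'); c=snap('side','e3.png'); cv2.imwrite('pics/e3b.png',cv2.resize(c['pixels'][180:280,220:350],None,fx=6,fy=6,interpolation=cv2.INTER_CUBIC)[...,::-1])
```

```text
[0.48276448 0.08276885 0.0484537 ] [ 0.17792674 -0.3406892  -0.30095533]
```

View pics/e3b.png

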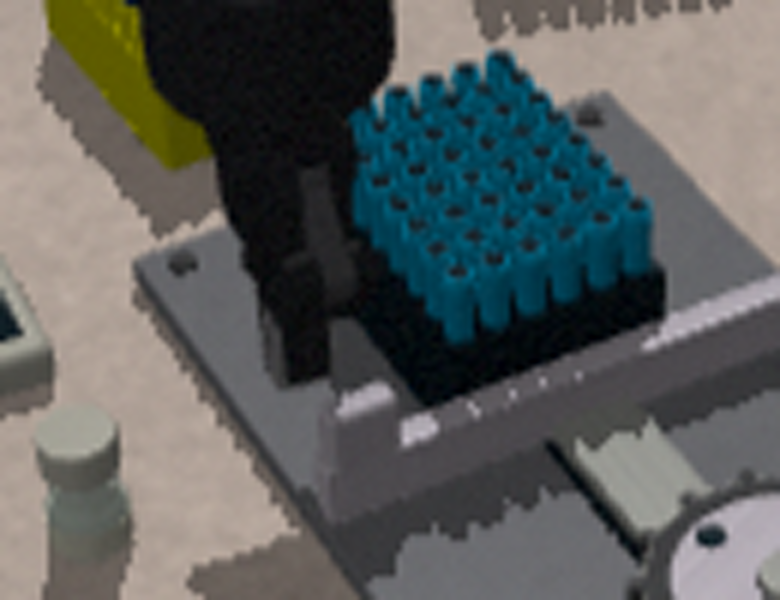

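View pics/w5.png

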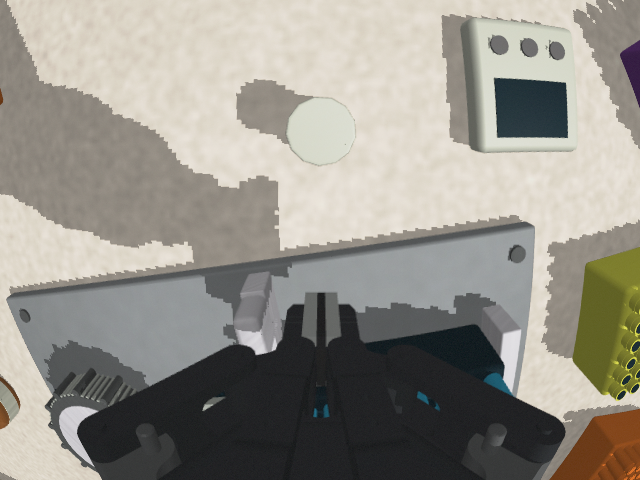

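Emit:
{"op": "send_rows", "data": {"motion": [[0, 0.0006, 0.003, -0.004, 0, 0, 0], [0, 0.0012, 0.003, -0.008, 0, 0, 0], [0, 0.0018, 0.003, -0.012, 0, 0, 0], [0, 0.0023, 0.003, -0.0155, 0, 0, 0], [0, 0.0029, 0.003, -0.019, 0, 0, 0], [0, 0.0034, 0.003, -0.0225, 0, 0, 0], [0, 0.004, 0.003, -0.026, 0, 0, 0], [0, 0.0044, 0.003, -0.029, 0, 0, 0], [0, 0.0049, 0.003, -0.032, 0, 0, 0], [0, 0.0052, 0.003, -0.034, 0, 0, 0]]}}

```text
clock: 13.35
position: [0.4884, 0.0493, 0.0454]
ee_rot: [-0.707, -0.0, 0.0, 0.708]
ft_force: [-2.2, 10.6, 2.3]
grip_width: 0.002
```

```bash
cat >> h.py <<'E'
def ear():
    c=load('top'); print()
E
python3 - <<'E'
from h import *
o=get_obs();print(o['position'],o['ft_force'])
snap('wrist','w6.png'); c=snap('side','e4.png'); cv2.imwrite('pics/e4b.png',cv2.resize(c['pixels'][180:280,220:350],None,fx=6,fy=6,interpolation=cv2.INTER_CUBIC)[...,::-1])
E
```

```text
[0.48842569 0.04927557 0.0454028 ] [-2.15691514 10.61085525  2.2998033 ]
```

View pics/e4b.png

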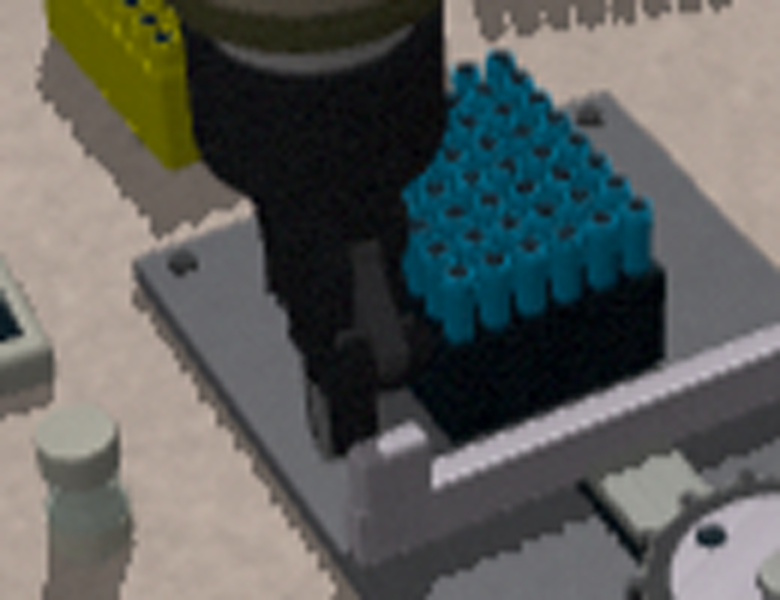

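Emit:
{"op": "send_rows", "data": {"motion": [[0, 0.0003, 0, -0.002, 0, 0, 0], [0, 0.0006, 0, -0.004, 0, 0, 0], [0, 0.0009, 0, -0.006, 0, 0, 0], [0, 0.0009, 0, -0.006, 0, 0, 0]]}}

```text
clock: 13.78
position: [0.4884, 0.0487, 0.0455]
ee_rot: [-0.705, -0.001, 0.002, 0.709]
ft_force: [-5.5, 24.8, 4.6]
grip_width: -0.001
```

Emit:
{"op": "send_rows", "data": {"motion": [[0, 0.0003, 0, -0.0015, 0, 0, 0], [0, 0.0004, 0, -0.003, 0, 0, 0], [0, 0.0004, 0, -0.003, 0, 0, 0]]}}

```text
clock: 14.03
position: [0.4884, 0.0484, 0.0455]
ee_rot: [-0.704, -0.002, 0.003, 0.71]
ft_force: [-7.5, 34.2, 5.2]
grip_width: 0.0
```

The force rose to 34 N with almost no further motion, so the jaw is at a hard stop. I'll back off, lift and measure.

Emit:
{"op": "send_rows", "data": {"motion": [[0, -0.001, 0, 0.009, 0, 0, 0], [0, -0.002, 0, 0.014, 0, 0, 0], [0, -0.003, 0, 0.02, 0, 0, 0], [0, -0.004, 0, 0.024, 0, 0, 0], [0, -0.004, -0.02, 0.024, 0, 0, 0], [0, -0.004, -0.05, 0.024, 0, 0, 0], [0, -0.004, -0.085, 0.024, 0, 0, 0], [0, -0.02, -0.12, 0.04, 0, 0, 0], [0, -0.05, -0.15, 0.06, 0, 0, 0], [0, -0.07, -0.15, 0.09, 0, 0, 0]]}}

```text
clock: 14.87
position: [0.4213, 0.128, 0.2]
ee_rot: [-0.706, -0.0, -0.004, 0.708]
ft_force: [0.8, 1.3, -0.2]
grip_width: -0.006
```

Emit:
{"op": "send_rows", "data": {"motion": [[0, -0.01, 0, 0.035, 0, 0, 0], [0, -0.02, 0, 0.07, 0, 0, 0], [0, -0.03, 0, 0.105, 0, 0, 0], [0, -0.03, 0, 0.14, 0, 0, 0], [0, -0.03, 0, 0.17, 0, 0, 0], [0, -0.03, 0, 0.2, 0, 0, 0], [0, -0.03, 0, 0.2, 0, 0, 0], [0, -0.03, 0, 0.2, 0, 0, 0]]}}

```text
clock: 15.53
position: [0.3893, 0.3305, 0.1947]
ee_rot: [0.708, 0.0, -0.001, -0.707]
ft_force: [0.2, -1.2, -0.7]
grip_width: 0.0
```

Run:
```python
from h import *
o=get_obs();print(o['position'],o['ft_force'],o['joint_velocities'].round(3))
snap('side','f.png'); ang('f.png')
c=snap('top','topf.png')
cv2.imwrite('pics/cropf.png',cv2.resize(c['pixels'][150:300,225:445],None,fx=3.6,fy=3.6,interpolation=cv2.INTER_CUBIC)[...,::-1])
# jaw: points z 0.034-0.042 and ear in fixture frame
vv,uu=np.mgrid[0:480,0:640];P=unproj(c,uu,vv,c['range_z'])
d=P[...,:2]*1000-[584.2,11.6]; fx=d@[.9886,.1508]; fy=d@[-.1508,.9886]; z=P[...,2]
m=(fx>-94)&(fx<-72)&(fy>0)&(fy<75)&(z>.056)&(z<.064); print('ear',m.sum(),fx[m].mean(),fy[m].mean())
m=(fx>50)&(fx<85)&(fy>0)&(fy<75)&(z>.034)&(z<.042); print('bar',m.sum(),fy[m].mean(),fy[m].min(),fy[m].max())
m=(abs(fx)<60)&(fy>60)&(fy<175)&(z>.07)&(z<.09); print('rack tips',m.sum(),fx[m].mean(),fy[m].mean())
```

```text
[0.38932542 0.33050839 0.19465517] [ 0.22923386 -1.20463008 -0.73462503] [ 0.025 -0.029  0.035  0.028  0.008  0.005  0.013]
f.png 704 r 30.5 ang 120.8
ear 76 -82.97564637427409 32.20506431781965
bar 111 31.940568101413497 26.218498693022788 38.01529586656492
rack tips 1561 -3.6975794198330267 117.7144979420504
```

View pics/topf.png

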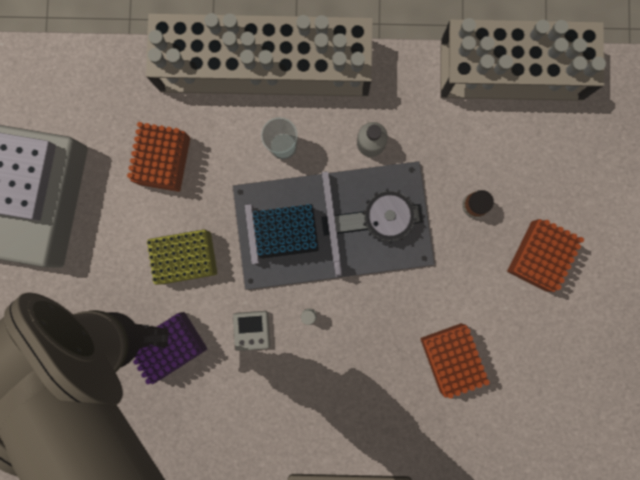

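View pics/cropf.png

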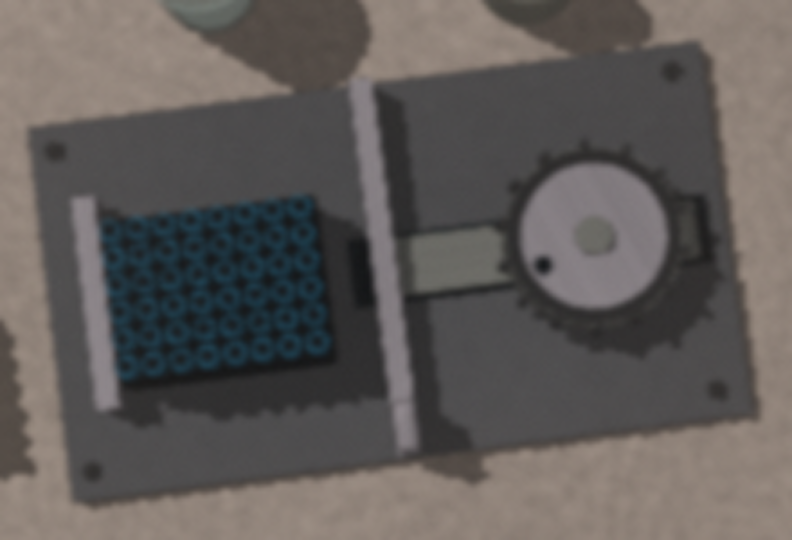

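The ear now sits at fixture y = 32.2 mm and started at 54, so the jaw is 21.8 mm back at its stop. The dot is at 120.8°. The rack and all bystanders show at the same pixels as at the start, and the arm is clear.

```bash
python3 -c "
from workcell import *
print(hand_in())"
```

```text
the job is handed in; nothing more can be done
None
```

I loosened the ring by two turns, pushed the jaw back to its stop and handed the job in. No verdict was reported.

- **Ring:** I rolled it anticlockwise with the shut fingertips in two light orbits around the rim. The dot went from 112° to 120.8° plus two full turns, about 729°. That is 12.7 rad plus the unknown 0–0.4 rad start offset, so it is within 11.9–14.2 rad. It was unchanged after the jaw push.
- **Jaw:** I pushed the ear from its +y face until it met a hard stop. The highest wrist force I saw was about 35 N. The ear ended at fixture y = 32.2 mm, having started at 54 mm, so the jaw is about 21.8 mm back.
- **Surroundings:** In the last top view the rack and all bystanders looked unmoved. I did not measure their positions again. The gripper finished clear of everything at a height of 0.19 m, at 15.5 s.
- **Disagreement:** The side camera places the ring about 5 mm off where the top camera does. I corrected for this when reading the dot's angle, and the dot then came out at the right radius of 30 mm each time. With the finger on the ring, the last reading by eye was about 5° lower (115.5°). That difference does not affect the result.

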